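# Shift the duct selector into its third slot

### The arm

A 7-joint arm with a two-finger parallel gripper is mounted at the origin on a cart in front of the work surface, level with it; the furniture and walls round the work are solid. World frame = base frame: x ahead of the robot, y to its left, z up, the work surface at z = 0. Lengths are in m, angles in rad, forces in N, time in s.
With the tool pointing down it reaches from about 0.425 to 1.025 m from the base axis. Payload 9.4 kg.
Tool frame: the origin (TCP) lies at the very end of the fingers, on their centre line; the grasp point (between the pads) lies 19 mm behind it; x points along the fingers, y is the direction in which the jaws open and shut, and the axes are right-handed (so a half turn about x gives the same grasp; the last joint's range is limited). The gripper opens to 85 mm and grips with 20 to 120 N. Pads are 22 mm wide; open, the fingers measure 114 mm over their backs; the gripper's body (76 mm by 85 mm) begins 54 mm behind the grasp point. The pads swing forward as they close: fully open they stand 13 mm farther back than shut.
Start: joints at [1.272, 0.599, -0.003, 1.599, 0.002, 0.943, -0.08], TCP at [0.159, -0.707, 0.231] pointing down, gripper open.
Joint ranges: [-2.57, 2.57], [-0.35, 1.97], [-1.29, 1.29], [0.11, 2.56], [-1.05, 4.19], [0.11, 1.86], [-2.63, 2.63]. Speed limits (rad/s): [2.22, 2.22, 3.01, 3.01, 3.14, 3.14, 3.14].

### API

Orientations are given as a unit quaternion [x, y, z, w].
In Python, from plant import bot, imaging, status gives the robot as it stands. Calls block until the motion is done:
- bot.move_pose(position, orientation): joint-space move of the TCP to a pose.
- bot.move_l(position, rate=0.15, frame=None, contact_N=None): straight line of the TCP; frame=None keeps the orientation; rate is the mean speed in m/s. With contact_N (N) it stops when the force on the tool has changed by that much, and returns True; else False.
- bot.movej(angles): joint-space move.
- bot.set_gripper(opening, force=None): finger opening in m; force is the grip in N (None keeps the last); returns when the fingers have stopped.
- bot.dwell(seconds).
- bot.inverse_kinematics(position, orientation): joint angles nearest the present ones, or None.
- imaging.snapshot(name): name is "side" or "top"; returns the picture (480x640x3 uint8, red, green, blue); there is no depth.
- imaging.calibration(name): a dict with "mtx" (3x3 intrinsics, pixels), "world_from_camera" (4x4, takes a point from camera to world coordinates). Camera axes: x right, y down, z forward; pixel columns grow to the right and rows downward; lengths in m; the calibration is good to about 2 mm. A picture is of the moment at which its call begins. calibration takes no time and is no camera call.
A pose or a line that the arm cannot do raises bot.MotionError and nothing moves.
- bot.sign_off(): hands the job in, once; it reports no verdict.
Readings, each from a call of its own:
- status.read_time_s(): time.
- status.read_joint_positions(): joint angles.
- status.read_qd(): joint speeds.
- status.read_joint_efforts(): joint torques, N m.
- status.read_position(): TCP position.
- status.read_tcp_rot(): TCP orientation.
- status.read_contact_force(): force on the tool from outside, world axes, zero at the start.
- status.read_moment(): the same for the moment, N m.
- status.read_opening(): finger opening in m.
Only numpy, scipy, OpenCV 4.12 (cv2) and the standard library are available. Lean on these libraries where they do the work, as an engineer would, in place of code of your own. Each camera call takes 0.05 s, during which the arm holds its last target. There are 200 camera calls.

### The job

The extraction must draw from the third duct: with shut fingertips or the outside of the fingers, push the red-knobbed lever of the blue selector box back to the middle of its left lane if it is not there already, across the H-shaped gate to the right, then forward (away from the robot) all the way into the third slot, the far right one marked with three white dots. Only push the lever: never take its knob between the fingers. Leave the things standing round the box where they are, and finish clear of everything.

Things in the scene. Friction and masses are not known exactly. Their poses are not given: they have to be found in the camera images.
- selector: Blue box, 160 x 160 mm, 95 mm high, fixed to the table, black top plate with an H-shaped slot. Origin at the centre of its underside; x axis forward, towards the four hose spigots on its far side; y to its left; z up. Feet reach 100 mm to left and right, spigots 107 mm to the far side.
- gate_centre (a point): Centre of the H, on the top plate, 95 mm up. Cross bar along the box's y, 18 mm wide; two lanes 16 mm wide along x at y = +20 (left) and -20 mm (right), 29 mm to front and back. White dots: one = far left slot, two = near left, three = far right, four = near right. Steel blocks between the lanes let the 10 mm stem cross only along the cross bar.
- select (a joint): Sideways lean of the lever in rad; -0.335 = left lane, 0 = midway, +0.335 = right lane (end stops). Pivot on the box's vertical centre line, 33 mm above its underside. Friction 0.2 N m (1.5 N at the knob); the lever stays where it is left.
- shift (a joint): Fore-and-aft lean of the lever in rad; 0 = in the cross bar, +0.36 = fully forward (slots one and three), -0.36 = fully back. About 0.06 either side of 0 is free to cross. Same friction, no detent. At the start it stands anywhere along the left lane.
- knob_centre (a point): Centre of the red ball knob, 40 mm in diameter, 140 mm from the pivot, 20 mm collar and stem below; 173 mm above the table when upright, about 157 mm when leaning both ways to the stops. In the box's frame: (140 sin(shift), -140 cos(shift) sin(select), 33 + 140 cos(shift) cos(select)) mm.
- slot_three (a point): Point on the top plate (95 mm above the table) where the stem stands when it is home in the third slot, far right.
- block: Grey steel block, 25 x 50 x 25 mm, loose, right of the box; bystander. Origin at the centre of its underside.
- tube_gauge: White tube with red ends, 28 mm across, 102 mm tall, loose, left of the box; bystander. Origin at the centre of its underside.
- vial: Small screw vial with white cap, 30 mm across, 56 mm tall, loose, right behind the box; bystander. Origin at the centre of its underside.
- marker: White and red marker pen, 135 mm long, 17 mm thick, lying in front of the box; bystander. Origin at the centre of its underside.
- spindle: Turned steel part, 20 mm across, 50 mm tall, loose, left of the box; bystander. Origin at the centre of its underside.
- stick: Black memory stick, 17 x 55 x 9 mm, lying right of the box; bystander. Origin at the centre of its underside.

How it is judged:
By the outcome, as a careful person would: the job done as asked, in the order asked, and still so for the second after the job is handed in, with the robot touching nothing.
It also fails if it takes over 59 s, if anything falls off the work surface, if the arm or the gripper's body presses on something with over 40 N, if the wrist force passes 120 N, or if a joint passes its speed limit or range.

## Working session

There is one attempt and no reset: what is moved stays moved. The work goes in short steps, each a Python script; the robot and the scene stay as the last script left them, time stands still between calls to the robot, and variables do not carry over. Pictures are saved under pics/ and viewed, about 8 in all and at most 12, crops included, and the job is handed in when it is done.

```bash
mkdir -p pics; ls; python3 - <<'E'
from plant import bot, imaging, status
import cv2,numpy as np
for n in("top","side"):
    cv2.imwrite(f"pics/{n}0.png",imaging.snapshot(n)[:,:,::-1])
    c=imaging.calibration(n);print(n,np.round(c["mtx"],1).tolist(),np.round(c["world_from_camera"],4).tolist())
print(status.read_position(),status.read_tcp_rot(),status.read_time_s())
E
```

```text
pics
top [[534.5, 0.0, 321.0], [0.0, 534.5, 240.8], [0.0, 0.0, 1.0]] [[0.0239, -0.9931, 0.1147, 0.473], [-0.9994, -0.0211, 0.0257, 0.1347], [-0.0231, -0.1152, -0.9931, 1.1125], [0.0, 0.0, 0.0, 1.0]]
side [[469.1, 0.0, 324.0], [0.0, 469.1, 240.2], [0.0, 0.0, 1.0]] [[-0.82, -0.2449, 0.5173, 0.1246], [-0.5722, 0.3712, -0.7313, 0.7836], [-0.0129, -0.8956, -0.4446, 0.4925], [0.0, 0.0, 0.0, 1.0]]
[ 0.15935638 -0.70684665  0.23050418] [-0.70265047 -0.07874949  0.70287287 -0.07778533] 0.1
```

View pics/top0.png

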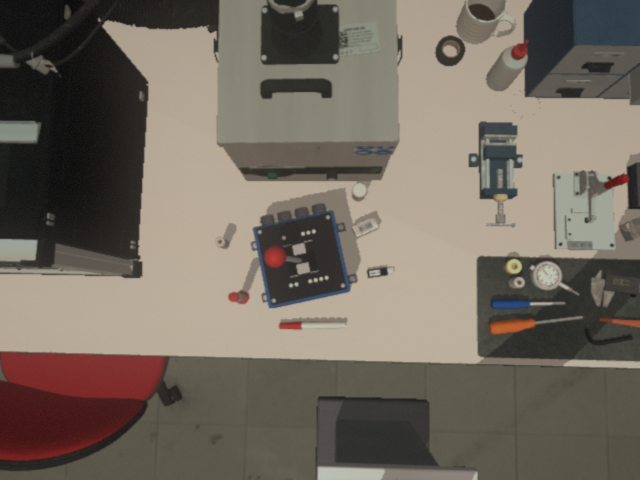

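View pics/side0.png

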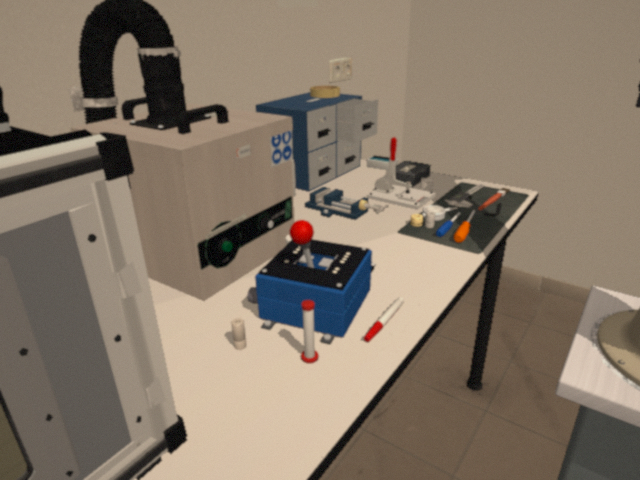

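The top view shows the box near (302,258) px with its knob at (275,257), and the cabinet close behind the far side. The side view shows the tall tube in front left and the knob at (302,232). I'll enlarge the box for corner points.

```bash
python3 - <<'E'
import cv2
i=cv2.imread("pics/top0.png")[165:345,205:415]
cv2.imwrite("pics/c.png",cv2.resize(i,(798,684),interpolation=cv2.INTER_CUBIC)[:600])
E
```

```text
(no output)
```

View pics/c.png

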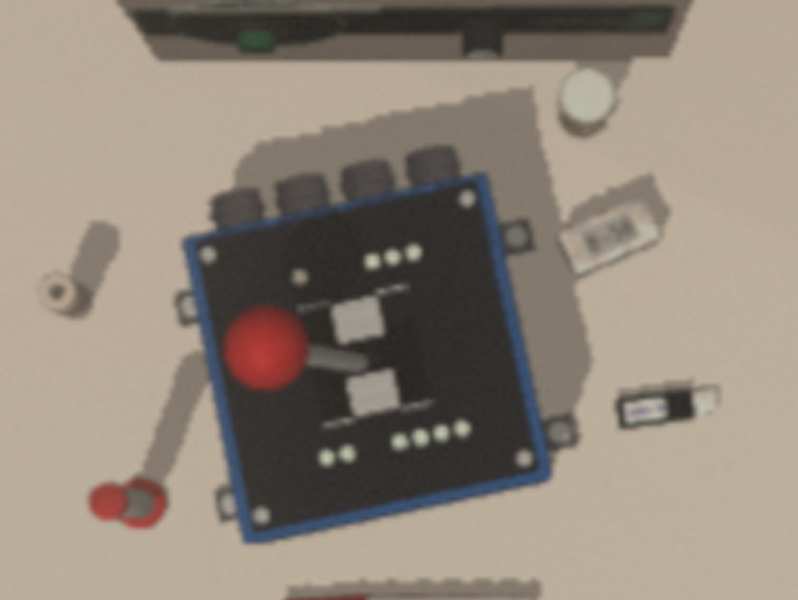

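The crop shows box top corners at crop px (187,240), (486,176), (549,476) and (247,541), and the knob at (266,348) at a scale of 3.8. Three dots are at the far right, as stated.

```bash
cat > h.py <<'E'
from plant import bot, imaging, status
import cv2,numpy as np
from scipy.optimize import least_squares
def proj(n,P):
    c=imaging.calibration(n);T=np.linalg.inv(c["world_from_camera"])
    q=(np.c_[np.atleast_2d(P),np.ones(len(np.atleast_2d(P)))]@T.T)[:,:3]@c["mtx"].T
    return q[:,:2]/q[:,2:]
def onz(n,uv,z):
    c=imaging.calibration(n);W=c["world_from_camera"]
    d=W[:3,:3]@np.linalg.solve(c["mtx"],[*uv,1]);o=W[:3,3]
    return o+d*(z-o[2])/d[2]
def box(p,B):
    x,y,a=p;B=np.atleast_2d(B);c,s=np.cos(a),np.sin(a)
    return np.c_[x+c*B[:,0]-s*B[:,1],y+s*B[:,0]+c*B[:,1],B[:,2]]
def knob(se,sh): return [.14*np.sin(sh),-.14*np.cos(sh)*np.sin(se),.033+.14*np.cos(sh)*np.cos(se)]
def redblob(n,near,r=30):
    i=imaging.snapshot(n).astype(int);m=((i[...,0]>110)&(i[...,1]<70)&(i[...,2]<70)).astype(np.uint8)
    k,_,st,ce=cv2.connectedComponentsWithStats(m)
    j=[(st[q,4],*np.round(ce[q],1)) for q in range(1,k) if np.hypot(*(ce[q]-near))<r and st[q,4]>20]
    return max(j) if j else None
def lever(p,obs):
    f=lambda v:np.concatenate([proj(n,box(p,knob(*v)))[0]-uv for n,uv in obs])
    s=least_squares(f,[0,0]);return s.x,np.round(s.fun,1)
E
python3 - <<'E'
from h import *
uv=np.array([(187,240),(486,176),(549,476),(247,541)])/3.8+[205,165]-.4
B=np.array([(.08,.08,.095),(.08,-.08,.095),(-.08,-.08,.095),(-.08,.08,.095)])
s=least_squares(lambda p:(proj("top",box(p,B))-uv).ravel(),[.45,.15,.2])
p=s.x;print("box",p,np.degrees(p[2]),np.round(s.fun,1))
print(proj("side",box(p,B)))
a=redblob("top",(275,257));b=redblob("side",(302,232));print(a,b)
print(lever(p,[("top",a[1:])]),lever(p,[("side",b[1:])]),lever(p,[("top",a[1:]),("side",b[1:])]))
for n,c,z in[("tube top",(109,502),.10),("tube bot",(145,503),.0),("spindle",(57,292),.05),("block",(612,240),.025),("vial",(587,97),.056),("stick",(667,404),.009),("cabinet lowedge",(160,58),.0)]:
    w=onz("top",np.array(c)/3.8+[205,165]-.4,z);print(n,w.round(3))
E
```

```text
box [0.55574341 0.19813868 0.23175628] 13.278656952688609 [-1.6 -1.1  0.9 -1.5  1.9  1.  -1.2  1.5]
[[254.20321275 272.49186387]
 [294.3032825  233.80875994]
 [372.89627224 246.66179018]
 [344.08394229 290.49679083]]
(np.int32(323), np.float64(274.0), np.float64(256.7)) (np.int32(394), np.float64(301.1), np.float64(231.2))
(array([-0.3181911 ,  0.04679309]), array([0., 0.])) (array([-0.30318226,  0.05822549]), array([-0.,  0.])) (array([-0.31319544,  0.05075275]), array([ 0.3, -0.4,  0.3,  0.6]))
tube top [0.48  0.324 0.1  ]
tube bot [0.481 0.323 0.   ]
spindle [0.59  0.366 0.05 ]
block [0.627 0.072 0.025]
vial [0.699 0.088 0.056]
stick [0.541 0.04  0.009]
cabinet lowedge [0.729 0.325 0.   ]
```

The two cameras agree to within 1 px. The lever is in the left lane at shift ≈ +0.05, on the edge of the free zone, so I'll first push it back a little from the far side. All bystanders are at most 102 mm tall, so I'll keep the tip above 0.14 m.

```bash
cat >> h.py <<'E'
from scipy.spatial.transform import Rotation as R
P=np.array([0.55574,0.19814,0.23176])
def quat():   # tool down, tool y along +-box y; the one nearer the present joints
    y=np.array([-np.sin(P[2]),np.cos(P[2]),0]);x=np.array([0,0,-1.]);out=[]
    for s in(1,-1):
        q=R.from_matrix(np.c_[x,s*y,np.cross(x,s*y)]).as_quat()
        j=bot.inverse_kinematics(W(0,0,.3),q)
        if j is not None: out.append((np.abs(np.array(j)-status.read_joint_positions()).max(),list(q)))
    print(out); return min(out)[1]
def W(x,y,z): return list(box(P,[x,y,z])[0])
def go(x,y,z,rate=.15,c=None):
    r=bot.move_l(W(x,y,z),rate=rate,contact_N=c)
    d=np.array(status.read_position())-[P[0],P[1],0];k,s=np.cos(P[2]),np.sin(P[2])
    print(r,"box xy",np.round([k*d[0]+s*d[1],-s*d[0]+k*d[1],d[2]],4),"F",np.round(status.read_contact_force(),1),"t",round(status.read_time_s(),1));return r
def see():
    a=redblob("top",(285,252),45);b=redblob("side",(302,232),60);print(a,b)
    for o in ([("top",a)] if a else [])+([("side",b)] if b else []): print(o[0],lever(P,[(o[0],o[1][1:])])[0])
E
python3 - <<'E'
from h import *
bot.set_gripper(0.0)
p=status.read_position();bot.move_l([p[0],p[1],.40],rate=.2)
q=quat();bot.move_pose(W(.075,.045,.33),q)
go(.075,.045,.142)
go(.031,.045,.142,.05,15)
go(.075,.045,.142,.15)
see()
cv2.imwrite("pics/s1.png",imaging.snapshot("side")[:,:,::-1][130:370,180:500]);print(status.read_opening())
E
```

```text
[(np.float64(1.0836049971585167), [np.float64(-0.08175627383116138), np.float64(0.7023645148277667), np.float64(0.08175627383116138), np.float64(0.7023645148277667)]), (np.float64(2.1236861538829026), [np.float64(0.7023645148277667), np.float64(0.08175627383116138), np.float64(-0.7023645148277667), np.float64(0.08175627383116138)])]
False box xy [0.0755 0.0453 0.143 ] F [-0.5  0.6  0.6] t 7.1
False box xy [0.0311 0.045  0.142 ] F [ 0.  -0.1  1.1] t 8.1
False box xy [0.0746 0.0451 0.1414] F [-1.   0.3 -0.9] t 8.6
(np.int32(334), np.float64(275.0), np.float64(260.8)) (np.int32(396), np.float64(305.3), np.float64(231.8))
top [-0.31533553 -0.00730164]
side [-0.30365515  0.00439972]
0.0004882136890273472
```

View pics/s1.png

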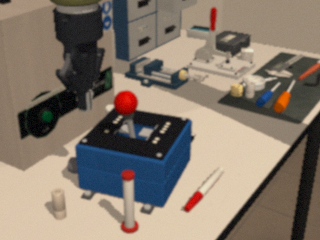

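The fingers are behind the knob, and the lever now stands at shift ≈ 0 in both views (knob at about (126,102) in the crop). Next is the push across to the right.

```bash
python3 - <<'E'
from h import *
go(.075,.045,.225,.2);go(0,.11,.225,.2);go(0,.11,.142,.2)
go(0,.02,.142,.06,15)
go(0,-.022,.142,.04,10)
go(0,.04,.142,.15)
see()
E
```

```text
False box xy [0.0747 0.0446 0.2252] F [ 0.2 -0.1 -1.3] t 9.3
False box xy [0.0007 0.1091 0.2244] F [-0.   0.1 -0.1] t 9.9
False box xy [0.0005 0.11   0.1422] F [ 0.2 -0.4  0.5] t 10.5
True box xy [0.0009 0.0671 0.1433] F [-1.3  0.2  4.4] t 11.3
True box xy [0.0011 0.0637 0.1442] F [-1.   0.1  4.4] t 11.9
False box xy [0.0033 0.0422 0.1466] F [-0.8  3.1 32.9] t 12.2
None (np.int32(173), np.float64(317.1), np.float64(221.4))
side [-0.06670839 -0.0487619 ]
```

Contact came early with an upward force, which I didn't expect, so I'll look before doing anything else.

```bash
python3 - <<'E'
from h import *
a=imaging.snapshot("side")[:,:,::-1][120:340,200:440];b=imaging.snapshot("top")[:,:,::-1][180:330,210:390]
cv2.imwrite("pics/s2.png",np.hstack([cv2.resize(a,(400,366)),cv2.resize(b,(400,366))]))
print(status.read_position(),status.read_contact_force(),status.read_moment())
E
```

```text
[0.54918427 0.24021121 0.14653956] [-1.61579993  2.82368247 31.7495765 ] [-0.16177995 -0.10482737 -0.02260069]
```

View pics/s2.png

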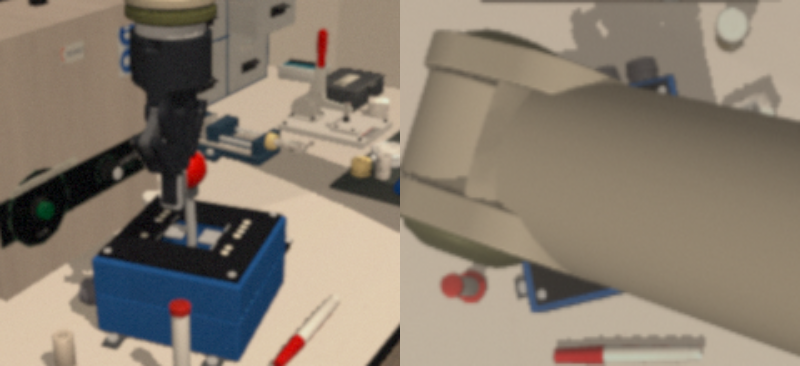

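The lever is about upright. As it rose, its ball came up under the bulging knuckle above the fingertips, so the contact was too high on the finger. I'll back off, raise the tip so only the fingertip touches near the ball's equator, and continue.

```bash
python3 - <<'E'
from h import *
go(.003,.085,.147,.12)
see()
E
```

```text
False box xy [0.0028 0.084  0.1465] F [-0.3 -0.5 -1.2] t 13.0
None (np.int32(279), np.float64(312.5), np.float64(223.3))
side [-0.12680659 -0.01434279]
```

```bash
python3 - <<'E'
from h import *
go(0,.085,.161,.12)
a=go(0,.03,.161,.06,12)
if not a:
    a=go(0,.0,.159,.05,10)
    if not a: a=go(0,-.022,.156,.04,8)
go(0,.05,.161,.15); see()
go(0,.06,.225,.2); go(-.085,.06,.225,.2); see()
cv2.imwrite("pics/s3.png",imaging.snapshot("side")[:,:,::-1][120:340,200:440])
E
```

```text
False box xy [0.0003 0.0846 0.1616] F [ 0.7 -0.3 -0.5] t 13.3
False box xy [-0.0002  0.03    0.1608] F [-0.6 -0.3 -0.4] t 14.4
False box xy [-1.000e-04 -4.000e-04  1.589e-01] F [-0.1  0.1 -0.2] t 15.1
True box xy [ 1.000e-04 -1.640e-02  1.564e-01] F [-2.   7.   1.5] t 15.6
False box xy [-0.      0.0488  0.1606] F [ 0.5 -0.7 -0.5] t 16.2
None (np.int32(347), np.float64(324.3), np.float64(212.1))
side [0.41230802 0.04499122]
False box xy [0.0003 0.0591 0.2255] F [-0.2 -1.8 -0.3] t 16.8
False box xy [-0.0846  0.0594  0.2247] F [-0.   1.  -0.6] t 17.4
(np.int32(240), np.float64(325.3), np.float64(248.2)) (np.int32(334), np.float64(324.2), np.float64(212.1))
top [0.35584828 0.01812991]
side [0.41186638 0.04619489]
```

View pics/s3.png

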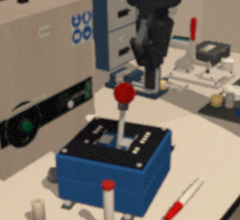

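The lever stands in the right lane (the knob is at (124,92) in the crop, end-stop contact was felt, and select ≈ 0.36 from the top view). Next is the forward push.

```bash
python3 - <<'E'
from h import *
go(-.085,-.046,.225,.2); go(-.075,-.046,.15,.2)
a=go(-.01,-.045,.149,.06,15)
if not a: go(.032,-.043,.146,.04,12)
go(-.06,-.044,.15,.15); go(-.075,-.046,.225,.2); go(-.12,-.12,.30,.2); bot.move_pose([.50,-.2,.4],list(status.read_tcp_rot()))
see()
a=imaging.snapshot("side")[:,:,::-1][120:370,200:440];b=imaging.snapshot("top")[:,:,::-1][165:345,205:415]
cv2.imwrite("pics/s4.png",np.hstack([cv2.resize(a,(400,416)),cv2.resize(b,(400,416))]));print(status.read_time_s())
E
```

```text
False box xy [-0.0847 -0.0451  0.2252] F [-0.4  0.8 -0.1] t 18.2
False box xy [-0.075  -0.0444  0.1505] F [ 0.2 -0.2 -0.1] t 18.7
False box xy [-0.0102 -0.0449  0.149 ] F [-1.4  0.   0.1] t 20.0
True box xy [ 0.0237 -0.0433  0.1447] F [-8.3 -3.2  5. ] t 20.9
False box xy [-0.0585 -0.0439  0.1503] F [0.5 0.1 0.6] t 21.6
False box xy [-0.0743 -0.0464  0.225 ] F [ 0.1 -0.4  0.2] t 22.1
False box xy [-0.12   -0.1199  0.2993] F [-0.5  0.1 -0.3] t 22.8
(np.int32(316), np.float64(316.3), np.float64(224.2)) (np.int32(322), np.float64(298.7), np.float64(213.7))
top [0.325798   0.35977939]
side [0.28407148 0.35136983]
24.1
```

View pics/s4.png

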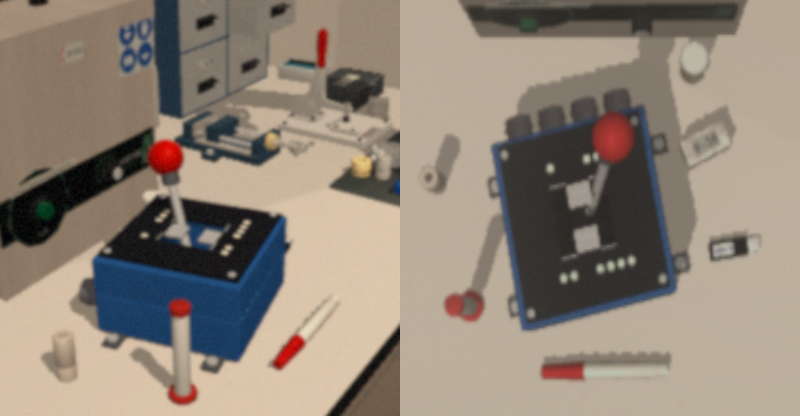

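The knob is at (612,138) in the right panel, in the far right slot by the three dots. Shift reads 0.36 from the top and 0.35 from the side. The bystanders look unmoved and the arm is clear.

```bash
python3 -c "
from plant import bot
bot.sign_off()"
```

```text
the job is handed in; nothing more can be done
```

The lever is home in slot three, and I handed the job in at about 24 s of the 59 s allowed. With shut fingers I pushed it back to mid-lane (shift from about 0.05 to 0), across to the right end stop, then forward until the stop pushed back with about 9 N. The knob was never gripped.

**Last checks:** the top camera gives select 0.33 and shift 0.36, and the side camera gives select 0.28 and shift 0.35. The side camera's select differed from the top camera's throughout, by up to about 0.06 in the right lane. By eye the bystanders stand where they did, and the arm is parked clear.

**What went wrong:** the first sideways push was set too low. The ball rose under the knuckle above the fingertips, and the force on the tool reached about 33 N upward, with the lever about midway. I backed off, raised the tip to 0.16 m and finished the crossing without trouble. That force is below the 40 N limit in the readings I took, but I don't know the peak between them.

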